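Hand in the trial-mass block through the spring gate

ROBOT

A 6-joint arm with a two-finger parallel gripper is mounted at the origin on a cart in front of the work surface, level with it; the furniture and walls round the work are solid. World frame = base frame: x ahead of the robot, y to its left, z up, the work surface at z = 0. Lengths are in mm, angles in rad, forces in N, time in s.
With the tool pointing down it reaches from about 350 to 925 mm from the base axis. Payload 6.4 kg.
Tool frame: the origin (TCP) lies on the mounting face of the last link; the fingertips stand 173 mm ahead of it and the grasp point (between the pads) lies 155 mm ahead of it (env.tip_reach is the distance from the TCP to the fingertips, in mm); z points along the fingers, y is the line along which they close (so a half turn about z gives the same grasp; the last joint's range is limited). The gripper opens to 85 mm and grips with 20 to 120 N. Pads are 22 mm wide; open, the fingers measure 114 mm over their backs; the gripper's body (76 mm by 85 mm) begins 54 mm behind the grasp point. The pads swing forward as they close: fully open they stand 13 mm farther back than shut.
Start: joints at [0.991, 0.245, 1.558, -0, 1.339, -0.174], TCP at [256.589, 597.225, 404.69] pointing down, gripper open.
Joint ranges: [-3.13, 3.13], [-1.02, 2.26], [0.13, 2.54], [-0.95, 4.09], [0.21, 2.88], [-2.74, 2.74]. Speed limits (rad/s): [2.57, 2.57, 3.14, 3.14, 3.14, 3.14].

INTERFACE

Orientations are given as a unit quaternion [w, x, y, z].
In Python, from cell import status, viewer, env gives the robot as it stands.
- The arm moves only by the tool arm_command, never from a script. Its argument "plan" is one flat list of numbers, 6 for each row, row after row: the shift along the world's x, y, z scaled (see below), then the turn, a rotation vector about the world's x, y, z scaled (see below). A call has exactly 5 rows; each row is the pose to reach, as a shift and turn from the pose commanded when the call began; what a row does not reach only later rows make up. The controller multiplies each number of a shift by 0.3 m and each number of a turn by 30 degrees. A row lasts 1/8 s, in which the tool goes at most 62.5 mm and 10.7 degrees, less where a joint would pass 70% of its speed; a pose out of reach is approached as far as the arm can. A call with a number of a shift or a turn outside -1 to 1 is refused whole. A call with a gripper value outside its range is refused whole. "grip" is the gripper's target within -1 to 1 (fully open at 1, half-way at 0, shut at -1), set as the call begins (left out, the last holds). The fingers move at their own pace and stop on an object; "squeeze" is the grip in N (left out, the last holds). Time passes only in rows, so rows that repeat a pose let the fingers close, or fill a call up. It gives the time, the measured TCP pose, the force, the opening and the grip force at its end, in the units of the state.
- status.sense(): the state, without advancing time (a new reading comes with each control period).
- viewer.read_camera(name): name is "scene" or "top" or "wrist"; returns a dict with "pixels" (480x640x3 uint8, red, green, blue), "fx", "fy", "cx", "cy" (pixels), "cam_to_world" (4x4, takes a point from camera to world coordinates); the wrist camera has in their place "tool_from_camera" (4x4, takes a point from camera to tool coordinates, whose origin is the TCP and whose axes are the flange's). Camera axes: x right, y up, looking along -z (the intrinsics and any distortion apply to the point x, -y, -z); pixel columns grow to the right and rows downward; lengths in mm; the calibration is good to about 2 mm. A picture is of the moment at which its call begins: read the wrist's pose just before it. There is no depth.
- env.sign_off(): hands the job in; it is judged then, once.
The state is a dict: "time_s": time; "joints": joint angles; "joint_vel": joint speeds; "joint_efforts": joint torques, N m; "eef_pos": TCP position; "eef_rot": TCP orientation; "ft_force": force on the tool from outside, world axes, zero at the start; "wrist_torque": the same for the moment, N m; "gripper_width": opening from 0.0 (shut) to 1.0 (fully open); "gripper_force": force on a finger pad.
Only numpy, scipy, OpenCV 4.12 (cv2) and the standard library are available. Lean on these libraries where they do the work, as an engineer would, in place of code of your own. Each camera call takes 0.05 s, during which the arm holds its last target. There are 200 camera calls.

TASK

The trial-mass block (the small metal block with three brass weights standing on it) is checked and goes back behind the gate. Stand it on the floor of the hand-in tray's open front end, before the two spring flaps, then push it along the tray floor through the flaps until it is far enough in for both to swing shut behind it. Leave it standing upright in the closed bay.

Things in the scene. Friction and masses are not known exactly. Their poses are not given: they have to be found in the camera images.
- trial_block: Loose aluminium block 32 (its x) x 56 (its y) x 16 mm high with a row of three brass weights (9 mm diameter, 7 to 11 mm tall) along y on top; 27 mm high overall, 0.08 to 0.15 kg. Origin: centre of its underside, z up. On the bench left of the tray; grip it from above across its 32 mm. Bystanders: eraser, round brass rotor, caliper, hex key.
- gate_tray: Fixed open-topped grey metal tray, 184 mm long along x, 92 mm wide. Origin: on the bench under the gate line; x points into the bay (away from the robot), y left, z up. Floor top at z = 4 mm. Side walls: inner faces at y = +-40 mm, tops at z = 34 mm. Open front end at x = -80 mm, gate at x = 0, then the bay up to the end wall's inner face at x = 100 mm.
- gate (a point): Middle of the gate line, on the tray floor, axes as the tray's. Two spring flaps meet above it, z = 7 to 36 mm; hinges at y = +-38 mm, hinge posts 40 mm high. Flaps are 38 mm long, 3.5 mm thick, swing only into the bay (+x), leave 72 mm clear, and need 38 mm free behind the gate to shut. Shut fingers from above can pass between them and be lifted straight out.
- left_flap (a joint): Angle of the left flap (at +y), rad: 0 = shut across the tray, 1.57 = fully open, lying along the wall in the bay. A light spring shuts it (about 0.3 N at its tip when shut, 1.5 N when fully open).
- right_flap (a joint): The same for the right flap (at -y): 0 = shut, 1.57 = fully open.
- tray_mouth (a point): Middle of the tray's open front end, on its floor. Fixed obstacles near it (world mm): the big monitor in front of the robot fills x 300 to 380, y -320 to 137, z 320 to 620, so swing above or before it and work to its left; sensor stand, foot 50 x 64 at x 542, y 414, 44 high, with a thin rod above; black test box at x over 610, y over 325.
Mind the look-alikes: they are no part of the job. There is more than one size of the gate_tray; the one meant has the size given above.

How it is judged:
By the outcome, as a careful person would: the job done as asked, in the order asked, and still so for the second after the job is handed in, with the robot touching nothing.
It also fails if it takes over 61 s, if anything falls off the work surface, if the arm or the gripper's body presses on something with over 40 N, if the wrist force passes 120 N, or if a joint passes its speed limit or range.

## Working session

There is one attempt and no reset: what is moved stays moved. The work goes in short steps, Python scripts to look and compute and a tool call to move; the robot and the scene stay as the last step left them, time stands still between calls to the robot, and variables do not carry over. Pictures are saved under pics/ and viewed, at most 10 in all, crops included, and the job is handed in when it is done.

Besides the shell and the picture viewer there is one more tool, called after "Emit:" as name(argument=value, ...) on one line, values as JSON. arm_command: Moves the arm, as the interface text tells. Its arguments: {"type":"object","properties":{"plan":{"type":"array","items":{"type":"number"}},"grip":{"type":"number"},"squeeze":{"type":"number"}},"required":["plan"]}

```bash
mkdir -p pics
cat > h.py <<'E'
import numpy as np,cv2
from cell import status,viewer,env
from scipy.spatial.transform import Rotation as R
def shot(n,f=None):
    s=status.sense(); c=viewer.read_camera(n)
    if 'cam_to_world' in c: M=np.array(c['cam_to_world'])
    else:
        q=s['eef_rot']; T=np.eye(4); T[:3,:3]=R.from_quat([q[1],q[2],q[3],q[0]]).as_matrix(); T[:3,3]=s['eef_pos']; M=T@np.array(c['tool_from_camera'])
    if f: cv2.imwrite('pics/'+f,c['pixels'][:,:,::-1])
    c['M']=M; return c
def ray(c,u,v,z):
    p=np.array([[[u,v]]],float); K=np.array([[c['fx'],0,c['cx']],[0,c['fy'],c['cy']],[0,0,1]],float)
    d=c.get('distortion',None)
    x,y=cv2.undistortPoints(p,K,None if d is None else np.array(d,float))[0,0]
    d=c['M'][:3,:3]@np.array([x,-y,-1]); o=c['M'][:3,3]
    return o+d*(z-o[2])/d[2]
E
python3 - <<'E'
from h import *
for n in ['top','scene','wrist']:
    c=shot(n,n+'0.png'); print(n,[k for k in c if k not in('pixels','M')],c['fx'],c['cx'],c['cy'],c['M'].round(2).tolist())
print(status.sense())
E
```

```text
top ['fx', 'fy', 'cx', 'cy', 'cam_to_world'] 476.58742400984255 316.7901853900186 241.32341925684977 [[0.01, 1.0, -0.06, 361.84], [-1.0, 0.01, 0.02, 486.84], [0.02, 0.06, 1.0, 1007.38], [0.0, 0.0, 0.0, 1.0]]
scene ['fx', 'fy', 'cx', 'cy', 'cam_to_world'] 485.2192103465384 320.1952014020113 243.04594518270645 [[-0.65, 0.49, -0.59, -157.16], [-0.76, -0.4, 0.51, 984.32], [0.01, 0.77, 0.63, 693.06], [0.0, 0.0, 0.0, 1.0]]
wrist ['fx', 'fy', 'cx', 'cy', 'tool_from_camera'] 364.8436191166035 314.66442684076236 239.1871421550152 [[0.39, -0.88, -0.27, 187.91], [0.92, 0.38, 0.12, 627.14], [-0.0, -0.3, 0.96, 373.48], [0.0, 0.0, 0.0, 1.0]]
{'time_s': 0.15, 'joints': array([ 9.90936954e-01,  2.45683567e-01,  1.55870523e+00, -4.54814908e-06,
        1.33873873e+00, -1.74099903e-01]), 'joint_vel': array([-0.00038597, -0.00367016, -0.00096977, -0.00075816,  0.00168917,
       -0.0005033 ]), 'joint_efforts': array([ 1.31989174e-03, -4.29989326e+01, -3.26550508e+01, -1.30318745e-04,
        3.57397628e-03, -2.38453754e-05]), 'eef_pos': array([256.47031506, 597.08611448, 403.82960003]), 'eef_rot': array([-2.80446695e-04,  2.01490262e-01,  9.79490217e-01, -7.14362211e-04]), 'ft_force': array([ 0.04411245, -0.9004146 , -0.24117254]), 'wrist_torque': array([-0.01235868, -0.01281286,  0.02415853]), 'gripper_force': 0.0, 'gripper_width': 1.0002146644670233}
```

View pics/top0.png

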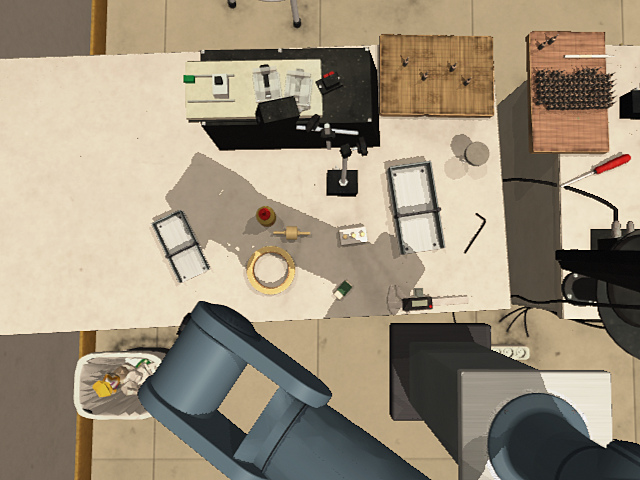

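View pics/scene0.png

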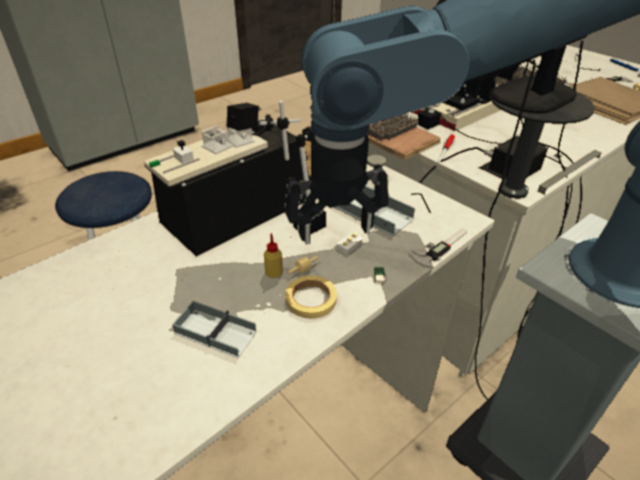

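The top view shows the larger tray at about (415,207) with its gate near row 211 and the front end at the bottom (row ~252). A smaller look-alike is at (181,246). The block is at (353,235), and the scene view agrees.

Run:
```python
from h import *
c=shot('top'); I=c['pixels']
for n,u,v,z in [('blk',353,235,20),('fl',388,163,34),('fr',433,161,34),('nr',443,250,34),('nl',399,254,34),('gl',392,213,38),('gr',440,208,38)]: print(n,ray(c,u,v,z).round(1))
a=cv2.resize(I[145:275,320:460,::-1],None,fx=4.6,fy=4.6,interpolation=cv2.INTER_CUBIC); cv2.imwrite('pics/crop1.png',a)
```

```text
blk [434.6 389.9  20. ]
fl [583.9 318.9  34. ]
fr [589.3 225.   34. ]
nr [404.3 205.7  34. ]
nl [395.3 296.6  34. ]
gl [479.3 311.5  38. ]
gr [490.6 212.3  38. ]
```

View pics/crop1.png

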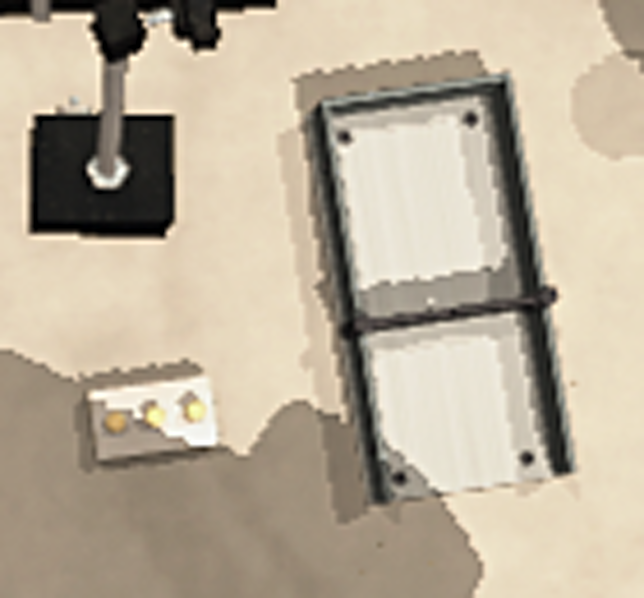

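The crop shows the block's top face at about full-image (353,236), with its weights in a row along y. The tray's front end is at the bottom and its flaps are at (394..440, ~212). I'll move above the block and turn about -60° in two calls.

Emit:
arm_command(plan=[0.1,-0.12,0,0,0,-0.3,0.2,-0.24,0,0,0,-0.6,0.3,-0.36,0,0,0,-1,0.4,-0.48,0,0,0,-1,0.4,-0.5,0,0,0,-1], grip=1, squeeze=30)

```text
time_s: 0.82
eef_pos: [378.1, 445.4, 404.5]
eef_rot: [0.0, 0.45, 0.893, -0.0]
ft_force: [-0.8, -0.4, 0.4]
gripper_width: 0.996
gripper_force: 0.0
```

Emit:
arm_command(plan=[0.05,-0.04,-0.05,0,0,-0.3,0.1,-0.08,-0.15,0,0,-0.6,0.15,-0.12,-0.25,0,0,-0.9,0.2,-0.18,-0.35,0,0,-1,0.2,-0.18,-0.35,0,0,-1])

```text
time_s: 1.45
eef_pos: [435.8, 392.6, 296.8]
eef_rot: [-0.001, 0.664, 0.747, -0.003]
ft_force: [-0.7, -1.0, -0.5]
gripper_width: 0.996
gripper_force: 0.0
```

Run:
```python
from h import *
c=shot('wrist','w1.png'); s=status.sense(); print(s['eef_pos'],s['eef_rot'],s['joints'].round(2),s['time_s']); print(c['M'].round(2).tolist())
print(c['fy'],c['cx'])
```

```text
[436.02473183 393.45018673 298.7807549 ] [-6.19540685e-04  6.64061258e-01  7.47677140e-01 -1.07475399e-03] [0.54 0.22 1.8  0.   1.13 0.42] 1.5
[[0.99, -0.11, -0.03, 427.83], [0.12, 0.95, 0.3, 467.91], [-0.01, -0.3, 0.95, 266.41], [0.0, 0.0, 0.0, 1.0]]
364.8436191166035 314.66442684076236
```

View pics/w1.png

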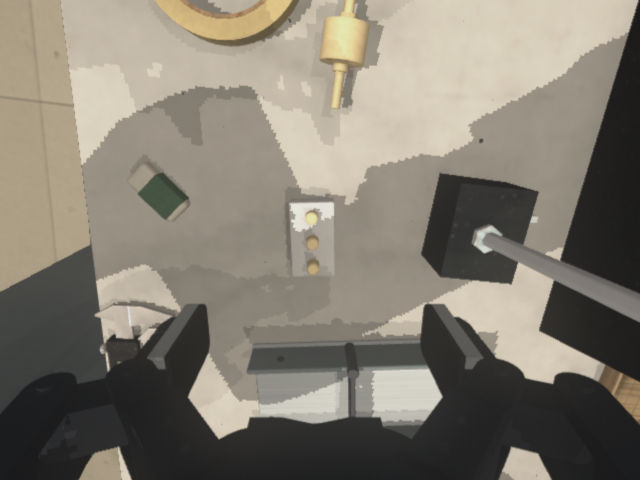

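The wrist view shows the block's top face with corners near (290,202), (334,202), (334,276) and (291,275). The left gate post is at (351,347) and the tray's left wall front end is at (250,345).

Run:
```python
from h import *
c=viewer.read_camera('wrist'); s=status.sense(); c=shot('wrist')
P=[ray(c,u,v,16) for u,v in [(290,202),(334,202),(334,276),(291,275)]]
print(np.round(P,1),np.mean(P,0).round(1))
for u,v,z in [(311,218,26),(313,268,26)]: print('wt',ray(c,u,v,z).round(1))
print('post',ray(c,351,347,40).round(1),'wall',ray(c,250,345,34).round(1))
t=shot('top')
f=lambda x,y,z:ray(t,320+x/4.6,145+y/4.6,z).round(1)
print('blk',f(152,418,16),'wts',f(116,421,26),f(195,410,26))
for n,x,y,z in [('FL',318,103,34),('FR',508,78,34),('GL',347,327,40),('GR',548,296,40),('NL',380,500,34),('NR',573,470,34)]: print(n,f(x,y,z))
y=s['eef_rot']; print(R.from_quat([y[1],y[2],y[3],y[0]]).as_matrix()[:,1])
```

```text
[[417.  416.7  16. ]
 [447.8 420.4  16. ]
 [455.5 364.4  16. ]
 [423.3 361.4  16. ]] [435.9 390.7  16. ]
wt [432.9 409.4  26. ]
wt [438.6 372.9  26. ]
post [472.7 320.6  40. ] wall [399.  309.4  34. ]
blk [433.1 389.4  16. ] wts [430.9 406.6  26. ] [436.1 371.   26. ]
FL [574.7 316.6  34. ]
FR [587.2 230.4  34. ]
GL [472.7 304.9  40. ]
GR [487.5 214.7  40. ]
NL [396.  289.2  34. ]
NR [410.1 202.4  34. ]
[9.92934177e-01 1.18666325e-01 1.50060374e-04]
```

Emit:
arm_command(plan=[0,-0.01,-0.1,0,0,0.03,0,-0.01,-0.2,0,0,0.03,0,-0.01,-0.3,0,0,0.03,0,-0.01,-0.37,0,0,0.03,0,-0.01,-0.41,0,0,0.03], grip=1)

```text
time_s: 2.28
eef_pos: [436.5, 390.7, 176.4]
eef_rot: [0.0, 0.658, 0.753, 0.0]
ft_force: [0.0, -0.0, -0.7]
gripper_width: 1.0
gripper_force: 0.0
```

Emit:
arm_command(plan=[0,0,0,0,0,0,0,0,0,0,0,0,0,0,0,0,0,0,0,0,0,0,0,0,0,0,0,0,0,0], grip=-1, squeeze=30)

```text
time_s: 2.9
eef_pos: [437.1, 390.6, 177.9]
eef_rot: [0.0, 0.658, 0.753, 0.001]
ft_force: [-1.3, -0.1, 5.7]
gripper_width: 0.363
gripper_force: 31.2
```

Emit:
arm_command(plan=[0,0,0,0,0,0,0,0,0,0,0,0,0,0,0,0,0,0,0,0,0,0,0,0,0,0,0,0,0,0])

```text
time_s: 3.52
eef_pos: [437.1, 390.6, 177.9]
eef_rot: [0.0, 0.658, 0.753, 0.001]
ft_force: [-1.7, -0.2, 5.8]
gripper_width: 0.367
gripper_force: 31.3
```

Emit:
arm_command(plan=[0,0,0.1,0,0,0,0,0,0.2,0,0,0,0,0,0.3,0,0,0,0,-0.1,0.35,0,0,0,0,-0.15,0.35,0,0,0])

```text
time_s: 4.15
eef_pos: [436.7, 344.5, 282.5]
eef_rot: [0.0, 0.659, 0.753, 0.001]
ft_force: [-0.7, 1.2, -2.6]
gripper_width: 0.366
gripper_force: 30.5
```

Run:
```python
from h import *
print(env.tip_reach); c=shot('wrist','w2.png'); print(status.sense()['eef_pos'],c['M'].round(3).tolist())
```

```text
173.4
[436.40789043 343.29851806 281.19271034] [[0.991, -0.128, -0.041, 427.777], [0.134, 0.947, 0.292, 419.753], [0.001, -0.295, 0.955, 252.359], [0.0, 0.0, 0.0, 1.0]]
```

View pics/w2.png

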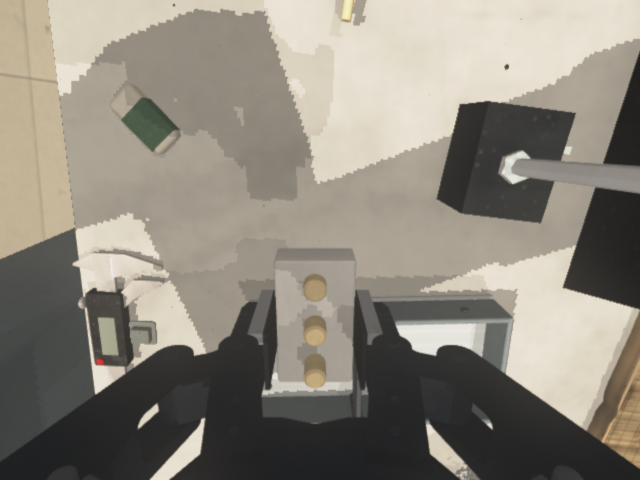

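The block is held straight, its top around (315,330). The tray's left-rear top corner is at about (512,319) and its base corner at about (493,297).

Run:
```python
from h import *
c=shot('wrist'); print(ray(c,512,319,34),ray(c,493,297,0), ray(c,385,322,34))
# top view: compare end
```

```text
[574.0398294 314.0387447  34.       ] [577.32031749 313.87186457   0.        ] [490.49993629 300.47101111  34.        ]
```

Emit:
arm_command(plan=[-0.01,-0.1,0,0,0,0.04,-0.02,-0.2,0,0,0,0.04,-0.02,-0.27,0,0,0,0.04,-0.02,-0.315,0,0,0,0.04,-0.02,-0.315,0,0,0,0.04])

```text
time_s: 4.88
eef_pos: [430.5, 250.5, 281.1]
eef_rot: [-0.0, 0.651, 0.759, -0.0]
ft_force: [0.5, -0.5, -2.4]
gripper_width: 0.365
gripper_force: 30.5
```

Run:
```python
from h import *
a=shot('wrist'); b=shot('scene'); s=status.sense(); print(s['eef_pos'],s['ft_force'],s['joints'].round(2))
t=shot('top')
cv2.imwrite('pics/m3.png',np.hstack([cv2.resize(t['pixels'][120:,240:],(400,360)),cv2.resize(a['pixels'],(400,300))[:0].reshape(0,400,3) if 0 else cv2.resize(b['pixels'][0:360,240:],(400,360))])[:,:,::-1])
cv2.imwrite('pics/w3.png',a['pixels'][:,:,::-1])
```

```text
[430.63975206 251.1314304  281.48829214] [-0.14442658 -0.49592815 -0.97190985] [0.3  0.04 2.03 0.   1.07 0.15]
```

View pics/m3.png

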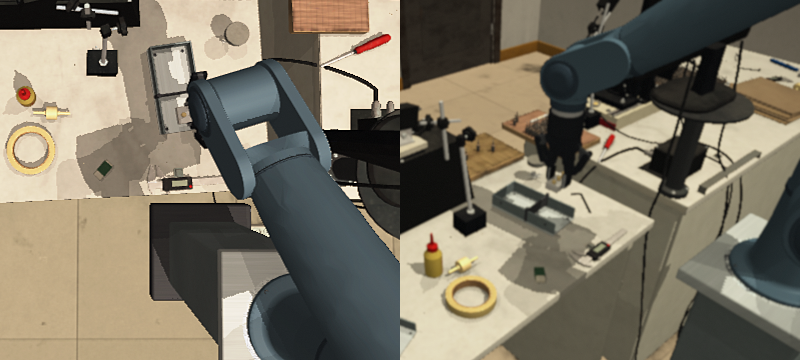

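View pics/w3.png

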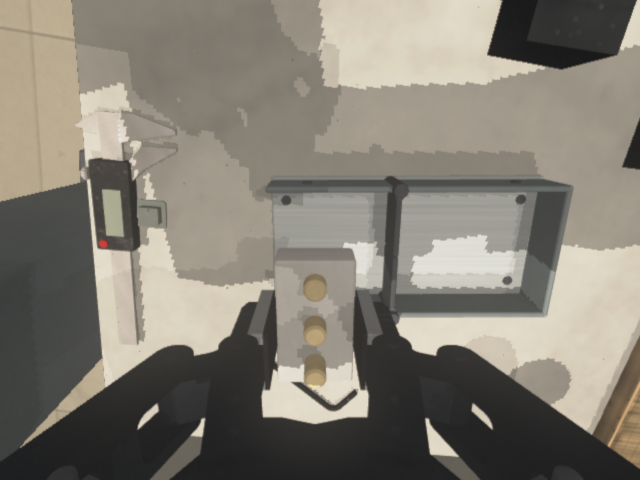

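The wrist view shows the whole tray: far-left top corner (571,186), far-right (549,316), left post (399,188), right post (393,318). The side view shows the forearm passing left of the monitor.

Run:
```python
from h import *
c=shot('wrist'); r=lambda u,v,z:ray(c,u,v,z).round(1)
print(r(571,186,34),r(549,316,34),r(399,188,40),r(393,318,40),r(268,189,34),r(275,192,4))
L=c['M'];
import math
for T in [(479.5,256.5,math.radians(9))]:
  for p in [(104,46,34),(104,-46,34),(0,38,40),(0,-38,40),(-80,46,34),(-80,40,4)]:
    a=T[2]; print(p,(T[0]+p[0]*math.cos(a)-p[1]*math.sin(a)).__round__(1),(T[1]+p[0]*math.sin(a)+p[1]*math.cos(a)).__round__(1))
```

```text
[576.2 316.5  34. ] [593.  231.3  34. ] [473.6 300.1  40. ] [488.6 216.7  40. ] [397.8 286.6  34. ] [399.7 279.8   4. ]
(104, 46, 34) 575.0 318.2
(104, -46, 34) 589.4 227.3
(0, 38, 40) 473.6 294.0
(0, -38, 40) 485.4 219.0
(-80, 46, 34) 393.3 289.4
(-80, 40, 4) 394.2 283.5
```

Emit:
arm_command(plan=[0,-0.007,-0.08,0,0,0,0,-0.007,-0.16,0,0,0,0,-0.007,-0.24,0,0,0,0,-0.007,-0.3,0,0,0,0,-0.007,-0.325,0,0,0])

```text
time_s: 5.7
eef_pos: [430.3, 248.8, 183.2]
eef_rot: [-0.0, 0.65, 0.76, -0.001]
ft_force: [0.6, 0.2, -1.1]
gripper_width: 0.364
gripper_force: 30.4
```

Emit:
arm_command(plan=[0,0,0,0,0,0,0,0,-0.003,0,0,0,0,0,-0.005,0,0,0,0,0,-0.006,0,0,0,0,0,-0.006,0,0,0])

```text
time_s: 6.32
eef_pos: [430.7, 248.6, 182.6]
eef_rot: [0.0, 0.65, 0.76, 0.0]
ft_force: [-0.7, 0.1, -1.1]
gripper_width: 0.363
gripper_force: 30.4
```

Emit:
arm_command(plan=[0,0,-0.002,0,0,0,0,0,-0.004,0,0,0,0,0,-0.005,0,0,0,0,0,-0.005,0,0,0,0,0,-0.005,0,0,0])

```text
time_s: 6.95
eef_pos: [430.8, 248.7, 181.8]
eef_rot: [-0.0, 0.65, 0.76, -0.0]
ft_force: [-4.5, -1.8, 8.6]
gripper_width: 0.36
gripper_force: 31.6
```

Emit:
arm_command(plan=[0,0,0,0,0,0,0,0,0,0,0,0,0,0,0,0,0,0,0,0,0,0,0,0,0,0,0,0,0,0], grip=0.15)

```text
time_s: 7.58
eef_pos: [430.6, 248.6, 180.8]
eef_rot: [-0.0, 0.65, 0.76, -0.0]
ft_force: [-0.9, -0.2, 0.4]
gripper_width: 0.577
gripper_force: 0.0
```

Emit:
arm_command(plan=[0,0,0.05,0,0,0,0,0,0.12,0,0,0,0,0,0.2,0,0,0,-0.05,0,0.22,0,0,0,-0.1,-0.02,0.22,0,0,0])

```text
time_s: 8.2
eef_pos: [400.8, 242.9, 248.9]
eef_rot: [0.001, 0.65, 0.76, 0.001]
ft_force: [-0.2, -0.3, 0.3]
gripper_width: 0.578
gripper_force: 0.0
```

Emit:
arm_command(plan=[-0.04,-0.01,0,0,0,0,-0.08,-0.02,0,0,0,0,-0.08,-0.02,0,0,0,0,-0.08,-0.02,0,0,0,0,-0.08,-0.02,0,0,0,0], grip=-1)

```text
time_s: 8.82
eef_pos: [377.0, 236.7, 247.0]
eef_rot: [0.0, 0.65, 0.76, 0.0]
ft_force: [0.3, 0.3, -0.4]
gripper_width: -0.002
gripper_force: 0.0
```

Run:
```python
from h import *
s=status.sense(); print(s['eef_pos'],s['gripper_width'],s['ft_force']); c=shot('wrist','w4.png')
```

```text
[377.00048622 236.69850988 247.02392856] -0.0022884828676633913 [ 0.33082867  0.29123512 -0.40310089]
```

View pics/w4.png

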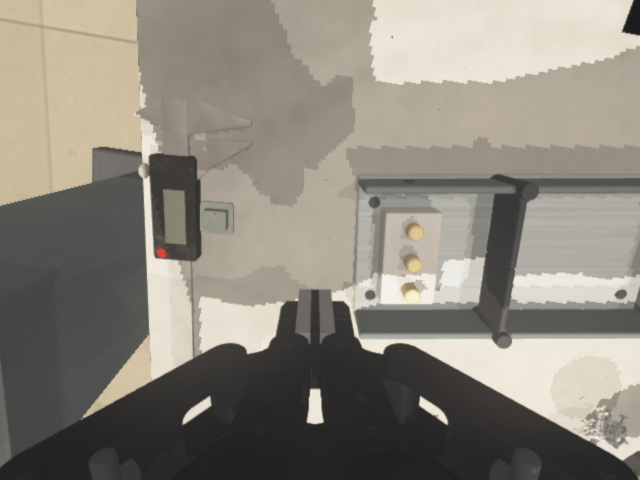

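The block stands upright and square before the gate, with its top face spanning about (385..440, 208..304). The posts are at (528,190) and (503,340), and the closed fingertips are at (315,292).

Run:
```python
from h import *
c=shot('wrist'); r=lambda u,v,z:ray(c,u,v,z).round(1)
W=[r(415,232,30),r(413,263,30),r(411,295,30)]
P=np.array([r(528,190,40),r(503,340,40)]); g=P.mean(0)[:2]; d=P[0]-P[1]; a=np.arctan2(d[1],d[0])-np.pi/2
print('W',W,'gate',g,'yaw',np.degrees(a)); ax=np.array([np.cos(a),np.sin(a)]); ay=np.array([-ax[1],ax[0]])
for n,p in [('blkFL',r(437,209,20)),('blkFR',r(437,303,20)),('blkRL',r(385,209,20)),('blkRR',r(381,303,20)),('w',W[1]),('tcp',status.sense()['eef_pos'])]: print(n,p,((p[:2]-g)@ax).round(1),((p[:2]-g)@ay).round(1))
q=status.sense()['eef_rot'];print(R.from_quat([q[1],q[2],q[3],q[0]]).as_matrix()[:,1])
```

```text
W [array([427.4, 266.9,  30. ]), array([430.5, 249.5,  30. ]), array([433.8, 230.6,  30. ])] gate [480.2 257.3] yaw 9.372092708579103
blkFL [439.5 279.2  20. ] -36.6 28.2
blkFR [454.  223.5  20. ] -31.4 -29.1
blkRL [411.2 274.7  20. ] -65.2 28.4
blkRR [421.  218.3  20. ] -64.8 -28.8
w [430.5 249.5  30. ] -50.3 0.4
tcp [376.89669061 236.66164127 246.90269584] -105.3 -3.5
[9.88114740e-01 1.53718113e-01 5.25214099e-05]
```

The block is at tray x = -50 and centred. I'll lean the tool 10° left, about the tray's x axis, to keep the forearm clear of the monitor, and lower the shut fingers behind the block.

Emit:
arm_command(plan=[-0.006,0.036,0,-0.11,-0.017,0,-0.012,0.072,0,-0.22,-0.034,0,-0.018,0.11,-0.06,-0.33,-0.05,0,-0.018,0.11,-0.14,-0.33,-0.05,0,-0.018,0.11,-0.2,-0.33,-0.05,0])

```text
time_s: 9.55
eef_pos: [371.1, 269.8, 185.9]
eef_rot: [0.066, 0.648, 0.757, -0.057]
ft_force: [-0.3, 0.0, 0.2]
gripper_width: 0.002
gripper_force: 0.0
```

Emit:
arm_command(plan=[0,0,-0.005,0,0,0,0,0,-0.01,0,0,0,0,0,-0.01,0,0,0,0,0,-0.01,0,0,0,0,0,-0.01,0,0,0])

```text
time_s: 10.18
eef_pos: [371.3, 269.7, 184.3]
eef_rot: [0.066, 0.648, 0.757, -0.057]
ft_force: [-0.3, -0.8, 0.8]
gripper_width: 0.002
gripper_force: 0.0
```

```bash
cat >> h.py <<'E'
def tray():
    s=status.sense(); q=s['eef_rot']; M=R.from_quat([q[1],q[2],q[3],q[0]]).as_matrix()
    t=s['eef_pos']+M[:,2]*173.4; a=np.radians(9.2); g=np.array([480.2,257.3]); ax=np.array([np.cos(a),np.sin(a)])
    d=t[:2]-g; print('tip tray',(d@ax).round(1),(d@[-ax[1],ax[0]]).round(1),t[2].round(1),'F',s['ft_force'].round(1),'j',s['joints'].round(2),s['time_s'])
E
python3 -c "
from h import *
tray()"
```

```text
tip tray -105.7 -0.5 13.5 F [-0.3 -0.8  0.8] j [ 0.41  0.16  2.13 -0.21  0.91  0.39] 10.175
```

Emit:
arm_command(plan=[0,0,-0.007,0,0,0,0.026,0.004,-0.007,0,0,0,0.053,0.0085,-0.007,0,0,0,0.079,0.013,-0.007,0,0,0,0.105,0.017,-0.007,0,0,0])

```text
time_s: 10.8
eef_pos: [403.2, 274.8, 181.7]
eef_rot: [0.066, 0.648, 0.757, -0.057]
ft_force: [-2.3, 0.3, 1.6]
gripper_width: -0.0
gripper_force: 1.1
```

Emit:
arm_command(plan=[0.02,0.003,0,0,0,0,0.04,0.0065,0,0,0,0,0.06,0.01,0,0,0,0,0.08,0.013,0,0,0,0,0.1,0.016,0,0,0,0])

```text
time_s: 11.42
eef_pos: [432.7, 279.4, 181.6]
eef_rot: [0.066, 0.648, 0.757, -0.058]
ft_force: [-5.1, -1.3, 3.6]
gripper_width: -0.005
gripper_force: 2.9
```

Run:
```python
from h import *
tray(); c=shot('wrist','w5.png'); t=shot('top','t5.png')
```

```text
tip tray -44.0 -0.8 10.9 F [-5.1 -1.3  3.6] j [ 0.38  0.28  1.99 -0.21  0.93  0.36] 11.425
```

View pics/w5.png

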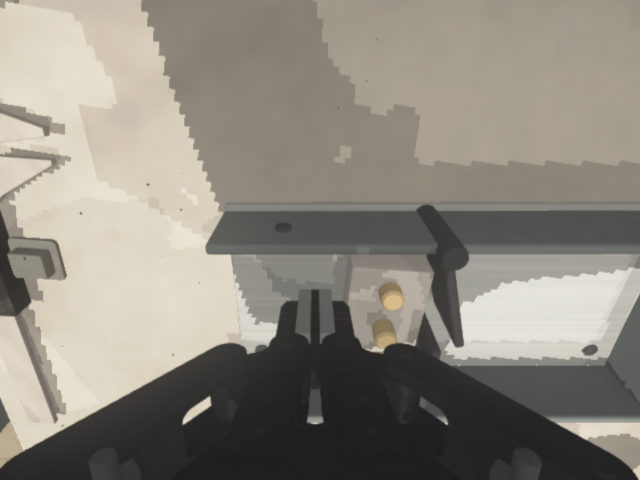

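The left flap has started opening ahead of the block, hinge at about (455,255). The block's rear-left corner is at (350,255), its front-left at (433,262), and the finger front face is at about x=333.

Run:
```python
from h import *
tray(); c=shot('wrist'); a=np.radians(9.2); g=np.array([480.2,257.3]); ax=np.array([np.cos(a),np.sin(a)]); ay=np.array([-ax[1],ax[0]])
for u,v,z in [(350,255,20),(345,285,20),(433,262,20),(391,296,30),(385,334,30),(456,255,40),(234,254,4)]:
    p=ray(c,u,v,z)[:2]-g; print((p@ax).round(1),(p@ay).round(1))
```

```text
tip tray -43.4 -0.8 10.9 F [-1.5 -1.2 -0.2] j [ 0.38  0.28  1.99 -0.21  0.93  0.36] 11.525
-28.9 30.9
-30.3 17.4
2.6 27.7
-14.3 19.3
-15.0 1.4
2.0 42.2
-76.4 22.4
```

Emit:
arm_command(plan=[0.026,0.0042,0,0,0,0,0.052,0.0084,0,0,0,0,0.078,0.0126,0,0,0,0,0.104,0.0168,0,0,0,0,0.13,0.021,0,0,0,0])

```text
time_s: 12.2
eef_pos: [470.9, 286.3, 181.4]
eef_rot: [0.065, 0.648, 0.757, -0.058]
ft_force: [-5.9, 2.0, 2.3]
gripper_width: 0.001
gripper_force: 3.5
```

```bash
python3 -c "
from h import *
tray()"
```

```text
tip tray -5.3 0.1 10.7 F [-5.9  2.   2.3] j [ 0.37  0.35  1.9  -0.21  0.95  0.34] 12.2
```

Emit:
arm_command(plan=[0.028,0.0042,0,0,0,0,0.056,0.0084,0,0,0,0,0.084,0.0126,0,0,0,0,0.112,0.0168,0,0,0,0,0.137,0.021,0,0,0,0])

```text
time_s: 12.82
eef_pos: [513.6, 292.1, 181.8]
eef_rot: [0.066, 0.648, 0.757, -0.057]
ft_force: [-1.1, -1.6, 1.0]
gripper_width: 0.001
gripper_force: 0.9
```

Emit:
arm_command(plan=[0,0,0,0,0,0,0,0,0,0,0,0,0,0,0,0,0,0,0,0,0,0,0,0,0,0,0,0,0,0])

```text
time_s: 13.45
eef_pos: [513.2, 291.9, 182.1]
eef_rot: [0.067, 0.648, 0.757, -0.057]
ft_force: [5.1, -3.4, -2.0]
gripper_width: -0.0
gripper_force: 2.2
```

Run:
```python
from h import *
tray(); c=shot('wrist','w6.png')
```

```text
tip tray 38.0 -1.4 11.4 F [ 5.1 -3.4 -2. ] j [ 0.35  0.42  1.8  -0.21  0.97  0.32] 13.45
```

View pics/w6.png

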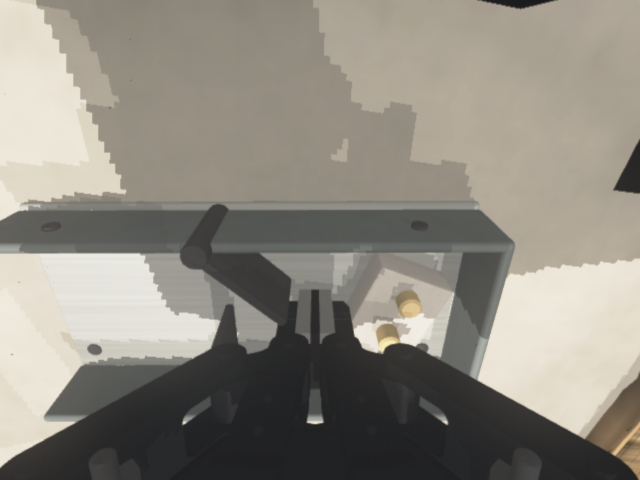

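The block is inside and upright but yawed, with weights at (408,303) and (388,338) and left-side corners at (378,253) and (455,285). The left flap rests on the fingers at about (285,300). I'll check whether the block's corners clear the flap sweep.

Run:
```python
from h import *
tray(); c=shot('wrist'); a=np.radians(9.2); g=np.array([480.2,257.3]); ax=np.array([np.cos(a),np.sin(a)]); ay=np.array([-ax[1],ax[0]])
for u,v,z in [(378,253,20),(455,285,20),(352,320,20),(408,303,30),(388,338,30),(514,245,34),(195,258,40)]:
    p=ray(c,u,v,z)[:2]-g; print(u,v,(p@ax).round(1),(p@ay).round(1))
```

```text
tip tray 38.0 -1.4 11.4 F [ 3.  -4.3 -0.7] j [ 0.35  0.42  1.8  -0.21  0.97  0.32] 13.5
378 253 63.0 30.8
455 285 94.3 16.2
352 320 54.6 -1.0
408 303 73.7 15.2
388 338 67.8 -1.7
514 245 104.5 41.5
195 258 1.7 40.5
```

The rear corners are at tray x ≈ 44 or more, outside the flaps' 38 mm sweep. I'll back off 3 mm and lift out along the leaned finger axis.

Emit:
arm_command(plan=[-0.01,-0.0015,0,0,0,0,-0.011,0.005,0.04,0,0,0,-0.012,0.013,0.09,0,0,0,-0.013,0.026,0.17,0,0,0,-0.015,0.045,0.28,0,0,0])

```text
time_s: 14.18
eef_pos: [507.4, 305.9, 265.8]
eef_rot: [0.065, 0.648, 0.757, -0.058]
ft_force: [-0.1, 0.6, -0.1]
gripper_width: 0.002
gripper_force: 0.0
```

Emit:
arm_command(plan=[-0.05,0.1,0.02,0.1,0.017,0,-0.1,0.2,0.05,0.2,0.034,0,-0.15,0.3,0.08,0.33,0.05,0,-0.2,0.4,0.08,0.33,0.05,0,-0.2,0.45,0.08,0.33,0.05,0])

```text
time_s: 14.8
eef_pos: [446.9, 442.1, 290.0]
eef_rot: [-0.0, 0.65, 0.76, 0.0]
ft_force: [-0.4, 0.2, 0.7]
gripper_width: 0.003
gripper_force: 0.0
```

Run:
```python
from h import *
tray(); t=shot('top','t7.png'); s=shot('scene','s7.png')
T0=cv2.imread('pics/top0.png'); I=t['pixels'][:,:,::-1]
# flap line band compared with the start (shut) picture
g=cv2.absdiff(cv2.cvtColor(T0,6),cv2.cvtColor(np.ascontiguousarray(I),6))
gray=cv2.cvtColor(np.ascontiguousarray(I),6); g0=cv2.cvtColor(T0,6)
print('now');print(gray[203:219,396:438:3]);print('start');print(g0[203:219,396:438:3])
hsv=cv2.cvtColor(np.ascontiguousarray(I),40); m=cv2.inRange(hsv,(15,90,80),(35,255,255)); m[:,:380]=0;m[:,450:]=0;m[:155]=0;m[260:]=0
n,_,st,ce=cv2.connectedComponentsWithStats(m); print(st[1:],ce[1:].round(1))
a=np.radians(9.2); G=np.array([480.2,257.3]); ax=np.array([np.cos(a),np.sin(a)])
for q in ce[1:]:
    p=ray(t,*q,30)[:2]-G; print((p@ax).round(1),(p@[-ax[1],ax[0]]).round(1))
```

```text
tip tray -3.4 187.9 116.6 F [-0.4  0.2  0.7] j [0.6  0.32 1.69 0.   1.13 0.44] 14.8
now
[[102 101 157 234 229 230 231 235 231 238 109 117 100  38]
 [102 103  86 238 232 233 232 235 146 153 133 122 101  40]
 [103 102  94 246 232 214 176 150 155 159 134 124 121  42]
 [103 102 101 223 146 149 153 158 159 160 133 125 138  42]
 [102 103 101  99 157 157 158 159 159 161 132 125 137  41]
 [102 103 103  96 161 157 158 160 159 161 134 128 133  41]
 [102 102 103 100 156 157 164 161 162 165 133 125 103  54]
 [103 102 103 102 143 158 194 165 159 161  99  84  77  89]
 [103 102 104 103  97 163 160 162  90  74  70  84  46  21]
 [103 102 102 102 100 160 125  79  77  75  43  63  72  19]
 [106 102 103 102 101  71  69  63  39  67 130 199 149  37]
 [100 103 103 102 102  77  43  67 129 208 200 195 137  44]
 [ 74 104 102 102 102 105 159 206 198 193 189 191 145  47]
 [ 38 105 102 102 102 103 193 190 186 187 187 190 206  49]
 [ 36 104 103 103 103 103 170 193 188 190 188 192 203  63]
 [ 39  93 105 102 103 103  99 228 222 226 212 204 217  72]]
start
[[136 233 227 232 228 229 231 234 231 237 108 116  99  37]
 [
[... 377 characters left out ...]
 193 164 157 158  98  83  77  89]
 [ 28 139 153 161 163 160 159 161  90  74  70  83  46  21]
 [ 33 133 159 160 160 157 124  78  75  75  42  63  71  18]
 [ 36  86 157 127  98  68  67  63  38  66 129 198 147  37]
 [ 26  73  84  70  74  47  41  66 128 207 199 195 136  44]
 [ 12  78  80  49  43  85 156 205 197 191 188 189 144  48]
 [ 17  81  63 119 155 201 195 189 185 185 186 188 203  49]
 [ 20 110 198 198 201 188 186 191 188 190 187 191 201  62]
 [ 25 161 197 186 191 189 188 223 220 225 210 202 216  71]]
[[404 177   4   4   8]
 [407 177   1   1   1]
 [413 178   3   5   7]
 [421 180   3   5  10]] [[405.1 178.9]
 [407.  177. ]
 [413.6 180.6]
 [421.9 182.3]]
74.8 13.5
78.1 8.9
68.6 -3.4
62.5 -20.0
```

The right flap matches the start picture exactly, and the block stands in the bay. The arm hides the left flap, so I'll move clear and compare again.

Emit:
arm_command(plan=[-0.12,0.12,0.05,0,0,0,-0.24,0.24,0.1,0,0,0,-0.36,0.36,0.15,0,0,0,-0.45,0.45,0.2,0,0,0,-0.45,0.45,0.2,0,0,0])

```text
time_s: 15.52
eef_pos: [312.5, 576.7, 351.2]
eef_rot: [-0.0, 0.649, 0.76, 0.001]
ft_force: [0.2, -0.3, -0.7]
gripper_width: -0.0
gripper_force: 0.0
```

Run:
```python
from h import *
t=shot('top','t8.png'); I=t['pixels'][:,:,::-1]; T0=cv2.imread('pics/top0.png')
d=cv2.absdiff(T0,np.ascontiguousarray(I)).max(2)[155:258,384:446]
m=d>40; ys,xs=np.nonzero(m); print(m.sum(),xs.min()+384,xs.max()+384,ys.min()+155,ys.max()+155, 'gate band',m[203-155:219-155].sum())
print(cv2.cvtColor(np.ascontiguousarray(I),6)[203:219,396:420:3])
```

```text
380 384 428 169 257 gate band 0
[[142 237 231 236 233 233 235 238]
 [136 235 234 238 236 236 236 240]
 [130 236 234 243 237 220 182 154]
 [121 240 178 231 150 154 158 163]
 [118 241 153 161 160 162 163 165]
 [ 90 151 157 166 162 161 163 166]
 [ 56 155 159 166 164 161 170 166]
 [ 37 140 161 167 165 163 199 170]
 [ 29 145 160 168 169 167 166 167]
 [ 34 138 165 167 166 164 130  83]
 [ 37  90 162 131 103  71  70  65]
 [ 28  76  88  74  77  48  43  69]
 [ 12  83  84  53  45  89 162 212]
 [ 18  84  65 123 161 208 203 195]
 [ 23 115 205 205 208 194 193 196]
 [ 28 168 203 194 198 195 194 229]]
```

Across the gate band, the picture matches the start, so both flaps are shut. The block stands behind them and the robot is clear.

```bash
python3 -c "
from cell import env
print(env.sign_off())"
```

```text
the job is handed in; nothing more can be done
None
```

I stood the trial-mass block in the tray's open front end and pushed it through the flaps; it now stands upright in the bay, turned about 19° from square, with both flaps shut behind it, and the job is handed in at about 15.5 s.

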